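# Set the polarizer lever to the cone marker and take a reading

### The job

Push the upright tab of the polarizer ring's lever around its arc until the lever points at the middle of the cone-shaped marker, then press the button on the readout console all the way down and let it come up again. Only push and press: do not pinch the tab, leave both markers and everything else where they are, and leave the lever pointing at the cone.

Things in the scene. Friction and masses are not known exactly. Their poses are not given: they have to be found in the camera images.
- ring (a joint): angle of the polarizer ring about its vertical axis, rad, stops at -1.15 and +1.15, growing counter-clockwise seen from above; 0 when the lever points along -x of the base plate, towards the robot at zero plate yaw. It turns against about 0.08 N m of friction (about 1.1 N at the tab), has no spring and stays where it is left.
- ring_axis (a point): point on the ring's axis, 42 mm above the table, on the aluminium ring (glass window in its middle; 92 mm across, its top face 44 mm above the table, in a fixed round housing 104 mm across and 26 mm high). It turns with the ring: its x axis is level and points along the lever, from the axis outwards, z is up. The steel lever, 12 mm wide, runs out level to 84 mm from the axis (top 35 mm above the table) and ends in a narrow pointer to 94 mm.
- tab_top (a point): middle of the top of the aluminium upright tab on the lever, 72 mm from the ring's axis and 79 mm above the table; same axes as ring_axis. The tab is 22 mm along the lever, 10 mm across it, and stands 44 mm above its foot on the lever; its foot is 35 mm above the table. Push one of its flat broad sides, left or right of the lever.
- plate: fixed black base plate, 240 x 270 mm, 12 mm thick, standing on the table; origin under the ring's axis, the plate reaching 150 mm to its -x, 90 mm to its +x and 135 mm to each side. A white tick scale is printed on its -x side. Yaw varies.
- marker_cone: the mark to set: loose bare metal cone, 24 mm across, 30 mm high, standing on the base plate beside the end of the lever, to one side or the other, 110 to 160 mm from the ring's axis; origin at the middle of its underside. The lever passes clear of it.
- marker_block: loose square bare metal block, 22 x 22 x 26 mm, on the plate on the other side of the lever; not the mark. Origin at the middle of its underside.
- console: fixed grey readout box, 100 x 90 x 40 mm, on the table to the left or right of the base plate; origin at the middle of its underside. Its black button is on its top, in a low housing, 20 mm to -x of the middle; a green screen is on its +x half.
- read_button (a joint): travel of the console's button, m: 0 when up, 0.006 fully down. A spring returns it; fully down takes 5 N.
- read_button_top (a point): middle of the top face of the button, which is 32 mm across and is pressed straight down; 62 mm above the table when up, 10 mm above its round steel housing (48 mm across).
- parts_bin: fixed open red parts bin, 100 x 90 x 45 mm, on the other side of the base plate from the console; origin at the middle of its underside.
- weight: bystander: loose dark steel weight, 48 mm across, 84 mm high with its hook; origin at the middle of its underside.
- jar: bystander: loose clear jar with a black cap, 56 mm across, 60 mm high; origin at the middle of its underside.
- screwdriver: bystander: loose screwdriver lying in front of the base plate.
- mouse: bystander: loose round grey trackball mouse, 62 mm across, 33 mm high, in front of the base plate.
- lens_ring: bystander: loose black ring, 52 mm across, 12 mm high, beyond the base plate.
Mind the look-alikes: they are no part of the job. Leave any purple look-alike of the console alone.

How it is judged:
By the outcome, as a careful person would: the job done as asked, in the order asked, and still so for the second after the job is handed in, with the robot touching nothing.
It also fails if it takes over 56 s, if anything falls off the work surface, if the arm or the gripper's body presses on something with over 40 N, if the wrist force passes 120 N, or if a joint passes its speed limit or range.

### The arm

A 7-joint arm with a two-finger parallel gripper is mounted at the origin on the work surface. World frame = base frame: x ahead of the robot, y to its left, z up, the work surface at z = 0. Lengths are in m, angles in rad, forces in N, time in s.
With the tool pointing down it reaches from about 0.425 to 1.025 m from the base axis. Payload 9.4 kg.
Tool frame: the origin (TCP) lies at the very end of the fingers, on their centre line; the grasp point (between the pads) lies 19 mm behind it (arm.tcp_to_grasp is the distance from the TCP to the grasp point, in m); z points along the fingers, y is the direction in which the jaws open and shut (so a half turn about z gives the same grasp; the last joint's range is limited). The gripper opens to 93 mm and grips with 3 to 60 N. Pads are 15 mm wide; open, the fingers measure 128 mm over their backs; the gripper's body (75 mm by 188 mm) begins 65 mm behind the grasp point.
Start: joints at [-1.25, 0.599, -0.003, 1.599, 0.002, 0.943, -0.08], TCP at [0.281, 0.668, 0.219] pointing down, gripper open.
Joint ranges: [-2.57, 2.57], [-0.35, 1.97], [-1.29, 1.29], [0.11, 2.56], [-1.05, 4.19], [0.11, 1.86], [-2.63, 2.63]. Speed limits (rad/s): [2.22, 2.22, 3.01, 3.01, 3.14, 3.14, 3.14].

### API

Orientations are given as [roll, pitch, yaw] about the fixed x, y, z axes, in that order (R = Rz(yaw) Ry(pitch) Rx(roll)).
In Python, from bench import arm gives the robot as it stands.
- The arm moves only by the tool drive_tool, never from a script. Its argument "commands" is a list of rows, each a list of 7 numbers: the shift along the world's x, y, z in m, then the turn, a rotation vector about the world's x, y, z in rad, then the closure, from 0 (fully open) to 1 (shut). A call has 1 to 10 rows; each row is the pose to reach, as a shift and turn from the pose commanded when the call began; what a row does not reach only later rows make up. A row lasts 1/12 s, in which the tool goes at most 41.7 mm and 7.16 degrees, less where a joint would pass 70% of its speed; a pose out of reach is approached as far as the arm can. A call with a gripper value outside its range is refused whole. The fingers move at their own pace and stop on an object; the grip force is fixed at half the most. Time passes only in rows, so rows that repeat a pose let the fingers close. It gives the time, the measured TCP pose, the force and the opening at its end, in the units of the state.
- arm.get_state(): the state, without advancing time (a new reading comes with each control period).
- arm.grab_frame(name): name is "scene" or "top" or "wrist"; returns the picture (400x640x3 uint8, blue, green, red); there is no depth.
- arm.get_calibration(name): a dict with "K" (3x3 intrinsics, pixels), "dist_coeffs" ([k1, k2, p1, p2, k3] as OpenCV has them; the pictures are not rectified), "origin" and "attitude" of the camera in the world. Camera axes: x right, y up, looking along -z (the intrinsics and any distortion apply to the point x, -y, -z); pixel columns grow to the right and rows downward; lengths in m; the calibration is good to about 2 mm. A picture is of the moment at which its call begins: read the wrist's pose just before it. get_calibration takes no time and is no camera call; for the wrist camera it gives the pose at the moment of the call.
- arm.close_job(): hands the job in, once; it reports no verdict.
Trained networks look in the newest picture that a camera, given by its name, has taken for a name from the list of things; names that differ only in an ending like _2 or _b are one class to them, and where a whole thing is asked for, a point or a joint stands for the part that bears it (a point fixed in the world has none). Each returns a list of dicts, best first, with "confidence" (0 to 1); they miss things now and then, are a little off and sometimes report something else, mostly with a low value. They report only what shows in the picture. A call takes as long as a camera call. They do not tell look-alikes from the thing itself.
- arm.look_for(query, camera): "pixel" ([column, row] in pixels, amid what is visible of it).
The state is a dict: "time": time; "qpos": joint angles; "joint_vel": joint speeds; "joint_efforts": joint torques, N m; "position": TCP position; "eef_rot": TCP orientation; "ft_force": force on the tool from outside, world axes, zero at the start; "wrist_torque": the same for the moment, N m; "gripper_width": finger opening in m.
Only numpy, scipy, OpenCV 4.12 (cv2) and the standard library are available. Lean on these libraries where they do the work, as an engineer would, in place of code of your own. Each camera call takes 0.05 s, during which the arm holds its last target.

## Working session

There is one attempt and no reset: what is moved stays moved. The work goes in short steps, Python scripts to look and compute and a tool call to move; the robot and the scene stay as the last step left them, time stands still between calls to the robot, and variables do not carry over. Pictures are saved under pics/ and viewed, and the job is handed in when it is done.

Besides the shell and the picture viewer there is one more tool, called as name(argument=value, ...), one argument or row to a line, values as JSON. drive_tool: Moves the arm, as the interface text tells. Its arguments: {"type":"object","properties":{"commands":{"type":"array"}},"required":["commands"]}

```bash
mkdir -p pics; ls; cat > h.py <<'E'
import numpy as np, cv2
from bench import arm
from scipy.spatial.transform import Rotation as R
def cal(n):
    c=arm.get_calibration(n); K=np.array(c['K'],float); d=np.array(c['dist_coeffs'],float); o=np.array(c['origin'],float)
    a=np.array(c['attitude'],float)
    A=a if a.shape==(3,3) else R.from_euler('xyz',a).as_matrix()
    return K,d,o,A
def ray(n,px,c=None):
    K,d,o,A=c or cal(n)
    u=cv2.undistortPoints(np.array([[px]],float),K,d)[0,0]
    v=A@np.array([u[0],-u[1],-1.]); return o,v/np.linalg.norm(v)
def at(n,px,z,c=None):
    o,v=ray(n,px,c); return o+v*(z-o[2])/v[2]
def proj(n,P,c=None):
    K,d,o,A=c or cal(n)
    p=(np.atleast_2d(P)-o)@A; p=p*[1,-1,-1]
    return cv2.projectPoints(p.reshape(-1,1,3),np.zeros(3),np.zeros(3),K,d)[0][:,0]
E
python3 - <<'E'
from h import *
for n in ['scene','top','wrist']:
    print(n,arm.get_calibration(n)); cv2.imwrite(f'pics/{n}0.png',arm.grab_frame(n))
print(arm.get_state())
for n in ['top','scene']:
  for q in ['ring_axis','tab_top','marker_cone','marker_block','console','read_button_top','plate','parts_bin']:
    print(n,q,[(np.round(d['pixel']).tolist(),round(d['confidence'],2)) for d in arm.look_for(q,n)][:4])
E
```

```text
pics
scene {'K': array([[363.08232757,   0.        , 317.65620669],
       [  0.        , 363.08232757, 198.87372345],
       [  0.        ,   0.        ,   1.        ]]), 'dist_coeffs': array([-0.05460867,  0.        ,  0.        ,  0.        ,  0.        ]), 'origin': array([1.08889327, 0.14340818, 0.77808583]), 'attitude': array([ 0.61276754, -0.00334239,  1.76355129])}
top {'K': array([[515.27721205,   0.        , 319.22349652],
       [  0.        , 515.27721205, 202.51111111],
       [  0.        ,   0.        ,   1.        ]]), 'dist_coeffs': array([-0.06608051,  0.        ,  0.        ,  0.        ,  0.        ]), 'origin': array([0.36570794, 0.06932823, 1.65566212]), 'attitude': array([ 0.1401993 , -0.00874841, -1.55947676])}
wrist {'K': array([[287.44684785,   0.        , 317.02025956],
       [  0.        , 287.44684785, 198.19224787],
       [  0.        ,   0.        ,   1.        ]]), 'dist_coeffs': array([-0.03817731,  0.        ,  0.        ,  0.        ,  0.        ]), 'origin': array([0.2074778 , 0.69939219, 0.38398662]), 'attitude': array([-2.88999309e-01,  1.11050
[... 765 characters left out ...]
b_top [([350.0, 188.0], 0.93)]
top marker_cone [([320.0, 219.0], 0.42)]
top marker_block [([392.0, 210.0], 0.62)]
top console [([197.0, 200.0], 0.86), ([232.0, 251.0], 0.65)]
top read_button_top [([230.0, 256.0], 0.46)]
top plate [([349.0, 196.0], 0.78), ([296.0, 253.0], 0.63)]
top parts_bin [([444.0, 244.0], 0.74), ([232.0, 255.0], 0.28)]
scene ring_axis [([277.0, 216.0], 0.76), ([433.0, 184.0], 0.62)]
scene tab_top [([276.0, 214.0], 0.77), ([278.0, 218.0], 0.38)]
scene marker_cone []
scene marker_block [([237.0, 186.0], 0.66)]
scene console [([478.0, 232.0], 0.68), ([358.0, 162.0], 0.22)]
scene read_button_top []
scene plate [([278.0, 220.0], 0.85)]
scene parts_bin [([187.0, 150.0], 0.87)]
```

View pics/top0.png

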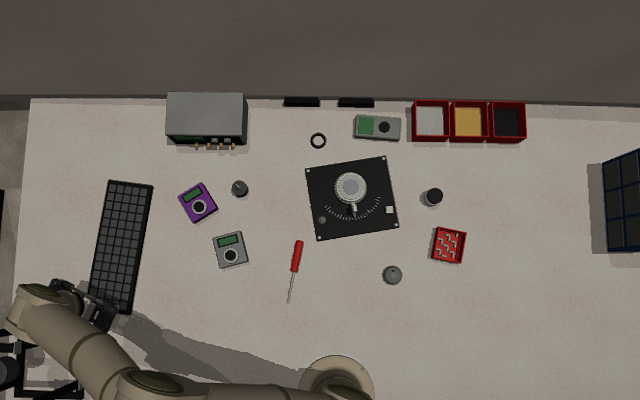

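View pics/scene0.png

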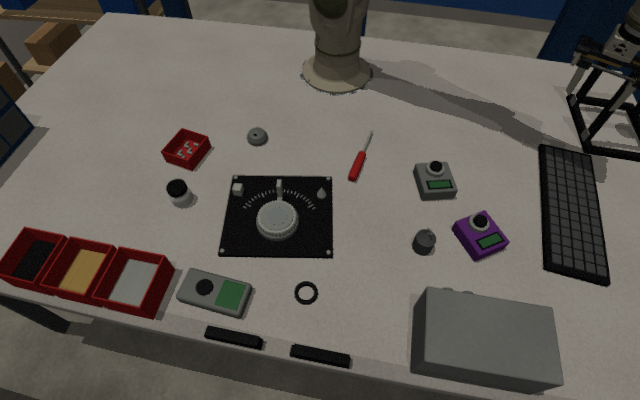

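```bash
python3 - <<'E'
import cv2
a=cv2.imread('pics/top0.png')[120:300,170:480]
cv2.imwrite('pics/topc.png',cv2.resize(a,None,fx=2.5,fy=2.5,interpolation=cv2.INTER_CUBIC))
a=cv2.imread('pics/scene0.png')[130:280,170:540]
cv2.imwrite('pics/scenec.png',cv2.resize(a,None,fx=2.1,fy=2.1,interpolation=cv2.INTER_CUBIC))
E
```

```text
(no output)
```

View pics/topc.png

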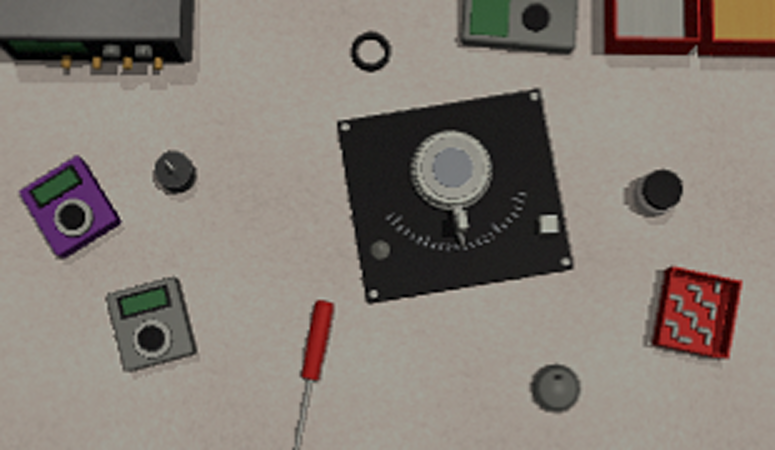

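View pics/scenec.png

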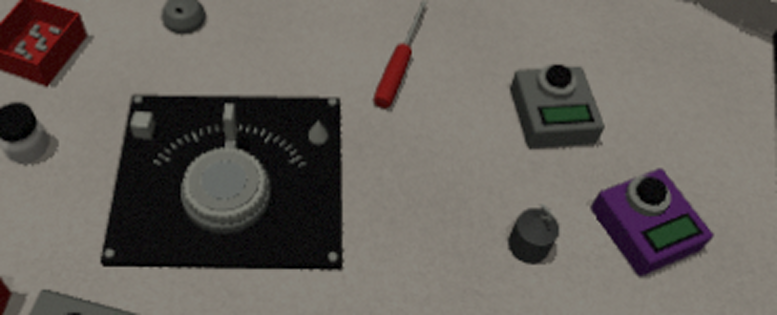

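The pictures show:
- **Ring:** in the top view it is at about (350,188), with the lever pointing down-image towards the robot.
- **Markers:** the cone is at about (322,219), on the +y side. The block is at about (389,210).
- **Could be taken for the console:** the grey box at (231,250), the purple look-alike at (198,202), and a grey device with a green screen at (377,127) behind the plate. I choose the grey one at (231,250), because it has the black button in a steel ring on its −x side and stands beside the plate, with the red bin at (449,244) on the other side.

Next I'll work out positions.

```bash
python3 - <<'E'
from h import *
T=lambda x,y:(170+x/2.5,120+y/2.5)
S=lambda x,y:(170+x/2.1,130+y/2.1)
def tri(a,b):
    o1,v1=ray('top',a);o2,v2=ray('scene',b)
    A=np.stack([v1,-v2],1); s=np.linalg.lstsq(A,o2-o1,rcond=None)[0]
    p,q=o1+s[0]*v1,o2+s[1]*v2
    return np.round((p+q)/2,4),round(np.linalg.norm(p-q)*1000,1)
pts={'ringwin44':(T(452,168),S(226,181),.044),'cone_apex':(T(381,248),S(319,122),.042),'block_top':(T(549,224),S(143,120),.038),
'button62':(T(151,338),S(558,76),.062),'tabtop79':(T(460,218),S(229,106),.079),
'scr1':(T(345,127),S(333,257),.012),'scr2':(T(534,96),S(110,254),.012),'scr3':(T(373,295),S(332,102),.012),'scr4':(T(566,262),S(138,99),.012),
'purple':(T(72,216),S(652,190),.062)}
for k,(a,b,z) in pts.items():
    print(k,tri(a,b),'top@z',np.round(at('top',a,z),4),'scene@z',np.round(at('scene',b,z),4))
E
```

```text
ringwin44 (array([ 0.6449, -0.0411,  0.0348]), np.float64(3.0)) top@z [ 0.6437 -0.0419  0.044 ] scene@z [ 0.6501 -0.0373  0.044 ]
cone_apex (array([0.5411, 0.0486, 0.0356]), np.float64(3.0)) top@z [0.5406 0.0472 0.042 ] scene@z [0.5457 0.0508 0.042 ]
block_top (array([ 0.575 , -0.1656,  0.0285]), np.float64(3.1)) top@z [ 0.5742 -0.1657  0.038 ] scene@z [ 0.5812 -0.1602  0.038 ]
button62 (array([0.4237, 0.3321, 0.0517]), np.float64(1.1)) top@z [0.4233 0.3299 0.062 ] scene@z [0.4332 0.33   0.062 ]
tabtop79 (array([ 0.5745, -0.0495,  0.0845]), np.float64(0.8)) top@z [ 0.5751 -0.0495  0.079 ] scene@z [ 0.5704 -0.0514  0.079 ]
scr1 (array([0.7025, 0.0961, 0.0067]), np.float64(1.5)) top@z [0.7014 0.0952 0.012 ] scene@z [0.705  0.0971 0.012 ]
scr2 (array([ 0.7474, -0.1515,  0.0054]), np.float64(1.3)) top@z [ 0.7461 -0.1513  0.012 ] scene@z [ 0.7501 -0.1483  0.012 ]
scr3 (array([0.4839, 0.0565, 0.0055]), np.float64(0.5)) top@z [0.4834 0.0564 0.012 ] scene@z [0.4889 0.0575 0.012 ]
scr4 (array([ 0.5288, -0.191 ,  0.007 ]), np.float64(1.8)) top@z [ 0.5287 -0.1911  0.012 ] scene@z [ 0.5323 -0.1879  0.012 ]
purple (array([0.5752, 0.4374, 0.0537]), np.float64(2.9)) top@z [0.5738 0.4341 0.062 ] scene@z [0.5811 0.4356 0.062 ]
```

```bash
python3 - <<'E'
import cv2
a=cv2.imread('pics/top0.png')[150:250,295:410]
cv2.imwrite('pics/topd.png',cv2.resize(a,None,fx=6,fy=6,interpolation=cv2.INTER_CUBIC))
a=cv2.imread('pics/scene0.png')[160:270,210:345]
cv2.imwrite('pics/scened.png',cv2.resize(a,None,fx=5,fy=5,interpolation=cv2.INTER_CUBIC))
E
```

```text
(no output)
```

View pics/topd.png

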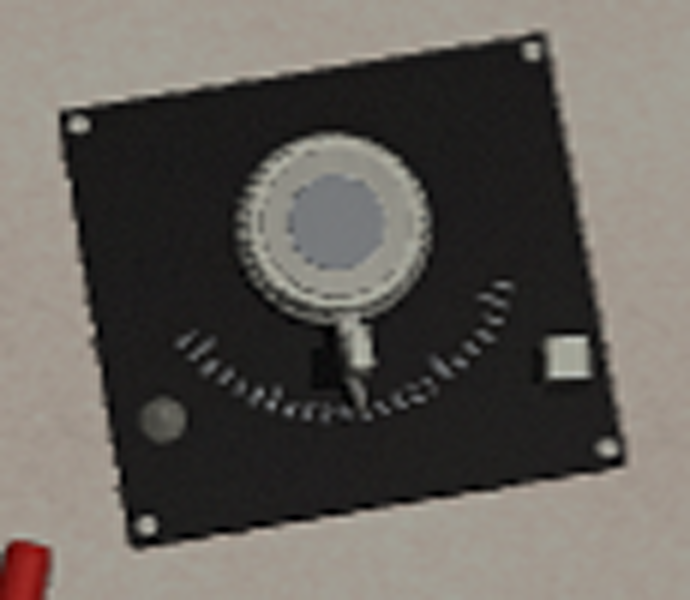

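View pics/scened.png

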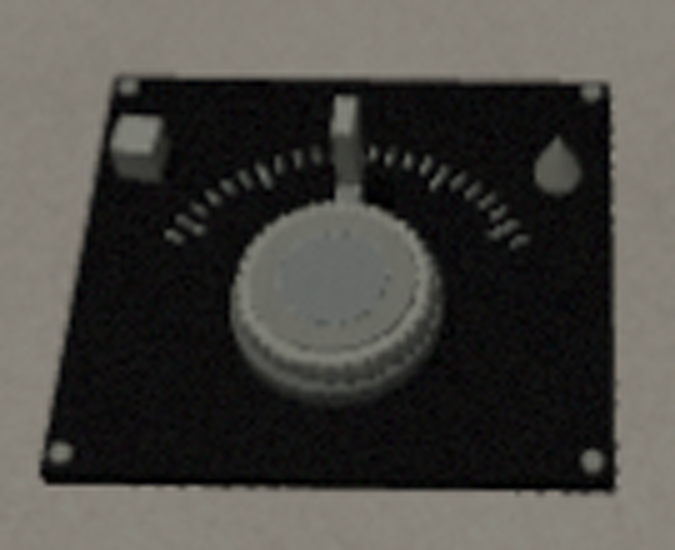

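drive_tool(
  commands=[
    [0.145,-0.38,0.03,0,0,-0.53,1],
    [0.145,-0.38,0.03,0,0,-0.53,1],
    [0.145,-0.38,0.03,0,0,-0.53,1],
    [0.145,-0.38,0.03,0,0,-0.53,1],
    [0.145,-0.38,0.03,0,0,-0.53,1],
    [0.145,-0.38,0.03,0,0,-0.53,1],
    [0.145,-0.38,0.03,0,0,-0.53,1],
    [0.145,-0.38,0.03,0,0,-0.53,1],
    [0.145,-0.38,0.03,0,0,-0.53,1],
    [0.145,-0.38,0.03,0,0,-0.53,1],
  ],
)

```text
time: 1.78
position: [0.4267, 0.2852, 0.2492]
eef_rot: [3.141, 0.001, 2.212]
ft_force: [0.8, -0.7, -0.3]
gripper_width: 0.0312
```

drive_tool(
  commands=[
    [0.145,-0.38,0.0,0,0,-0.53,1],
    [0.145,-0.38,0.0,0,0,-0.53,1],
    [0.145,-0.38,0.0,0,0,-0.53,1],
    [0.145,-0.38,0.0,0,0,-0.53,1],
    [0.145,-0.38,0.0,0,0,-0.53,1],
    [0.145,-0.38,0.0,0,0,-0.53,1],
    [0.145,-0.38,0.0,0,0,-0.53,1],
    [0.145,-0.38,0.0,0,0,-0.53,1],
    [0.145,-0.38,0.0,0,0,-0.53,1],
    [0.145,-0.38,0.0,0,0,-0.53,1],
  ],
)

```text
time: 2.62
position: [0.5716, -0.0953, 0.249]
eef_rot: [3.141, 0.001, 1.682]
ft_force: [-0.0, 0.7, -0.2]
gripper_width: 0.0005
```

```bash
python3 - <<'E'
from h import *
s=arm.get_state(); print({k:np.round(s[k],4) for k in ['time','position','eef_rot','ft_force','gripper_width','qpos']})
c=cal('wrist'); np.savez('w1.npz',K=c[0],d=c[1],o=c[2],A=c[3])
cv2.imwrite('pics/w1.png',arm.grab_frame('wrist'))
print(np.round(c[2],4), arm.get_calibration('wrist')['attitude'])
E
```

```text
{'time': np.float64(2.6167), 'position': array([ 0.5716, -0.0953,  0.249 ]), 'eef_rot': array([3.1407e+00, 1.0000e-03, 1.6819e+00]), 'ft_force': array([-0.0347,  0.6841, -0.2109]), 'gripper_width': np.float64(0.0005), 'qpos': array([-0.2046,  0.4073,  0.3812,  1.9244, -0.1974,  0.8448,  0.3909])}
[ 0.5627 -0.0156  0.4151] [-0.29377523 -0.0020745   0.10516595]
```

View pics/w1.png

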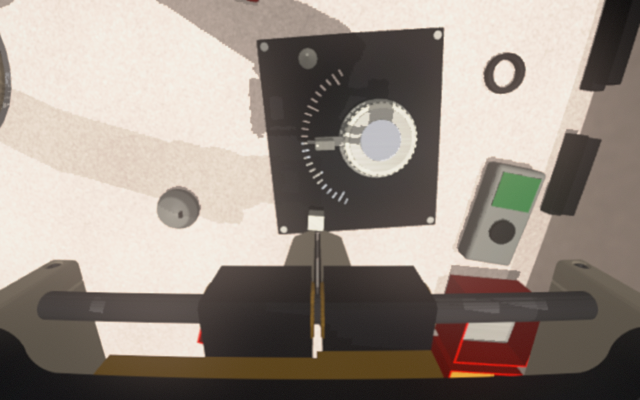

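```bash
python3 - <<'E'
import cv2
a=cv2.imread('pics/w1.png')[20:245,245:455]
cv2.imwrite('pics/w1c.png',cv2.resize(a,None,fx=2.66,fy=2.66,interpolation=cv2.INTER_CUBIC))
E
```

```text
(no output)
```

View pics/w1c.png

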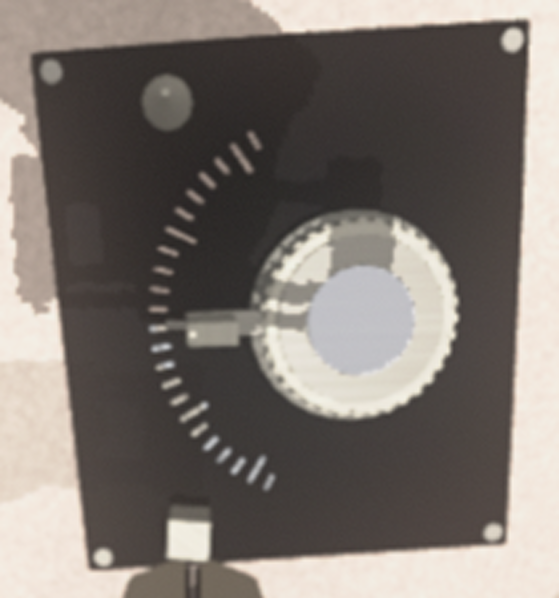

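```bash
cat > m1.py <<'E'
from h import *
w=np.load('w1.npz'); c=(w['K'],w['d'],w['o'],w['A'])
W=lambda x,y:(245+(x+.5)/2.66-.5,20+(y+.5)/2.66-.5)
pts={'ring':((360,320),.044),'cone':((167,102.5),.012),'blockbot':((188,540),.038),'tabtop':((213,331),.079),'s1':((512,41),.012),'s2':((492,532),.012),'s3':((51,71),.012),'s4':((103,558),.012),'pointer':((170,325),.032)}
P={}
for k,(a,z) in pts.items():
    P[k]=at('wrist',W(*a),z,c); print(k,np.round(P[k],4))
# top cam estimates
T=lambda x,y:(295+(x+.5)/6-.5,150+(y+.5)/6-.5)
Q={}
for k,(a,z) in {'ring':((335,222),.044),'cone':((163,419),.012),'s1':((78,124),.012),'s2':((532,50),.012),'s3':((147,525),.012),'s4':((607,448),.012)}.items():
    Q[k]=at('top',T(*a),z)
for n,p in (('w',P),('top',Q)):
    d=p['s1']-p['s2'];e=p['s3']-p['s4'];f=p['s1']-p['s3'];g=p['s2']-p['s4']
    print(n,'lens',[round(np.linalg.norm(v),4) for v in (d,e,f,g)],'yaw',[round(np.arctan2(-v[0],v[1]),4) for v in (d,e)],[round(np.arctan2(v[1],v[0]),4) for v in (f,g)])
    m=(p['s1']+p['s2']+p['s3']+p['s4'])/4; yaw=np.mean([np.arctan2(-v[0],v[1]) for v in (d,e)]+[np.arctan2(v[1],v[0]) for v in (f,g)])
    ax=m[:2]+.03*np.array([np.cos(yaw),np.sin(yaw)])
    print('axis from plate',np.round(ax,4),'ring direct',np.round(p['ring'][:2],4))
    r=p['cone'][:2]-ax; print('cone r',np.linalg.norm(r),'angle',np.arctan2(r[1],r[0])-np.pi,'ring target',np.arctan2(r[1],r[0])-np.pi-yaw, 'yaw',yaw)
r=P['tabtop'][:2]-P['ring'][:2]; print('tab r',np.linalg.norm(r),np.arctan2(r[1],r[0])%(2*np.pi)-np.pi)
E
python3 m1.py
```

```text
ring [ 0.6464 -0.0399  0.044 ]
cone [0.5432 0.0505 0.012 ]
blockbot [ 0.577  -0.1634  0.038 ]
tabtop [ 0.5757 -0.0494  0.079 ]
s1 [0.7043 0.097  0.012 ]
s2 [ 0.7486 -0.1501  0.012 ]
s3 [0.4864 0.0585 0.012 ]
s4 [ 0.5311 -0.1899  0.012 ]
pointer [ 0.556  -0.0536  0.032 ]
w lens [np.float64(0.251), np.float64(0.2524), np.float64(0.2213), np.float64(0.2211)] yaw [np.float64(0.1771), np.float64(0.178)] [np.float64(0.175), np.float64(0.181)]
axis from plate [ 0.6471 -0.0408] ring direct [ 0.6464 -0.0399]
cone r 0.13828989049244916 angle -0.7207898050616546 ring target -0.8985695615352758 yaw 0.17777975647362124
top lens [np.float64(0.2507), np.float64(0.2497), np.float64(0.2205), np.float64(0.2208)] yaw [np.float64(0.1783), np.float64(0.1773)] [np.float64(0.1817), np.float64(0.177)]
axis from plate [ 0.6465 -0.0411] ring direct [ 0.6456 -0.0407]
cone r 0.1369682185890678 angle -0.7165698732897514 ring target -0.8951539522724427 yaw 0.17858407898269124
tab r 0.07139045762238935 0.1342501789695194
```

drive_tool(
  commands=[
    [0.007,0.005,-0.197,0,0,0.02,1],
    [0.007,0.005,-0.197,0,0,0.02,1],
    [0.007,0.005,-0.197,0,0,0.02,1],
    [0.007,0.005,-0.197,0,0,0.02,1],
    [0.007,0.005,-0.197,0,0,0.02,1],
    [0.007,0.005,-0.197,0,0,0.02,1],
    [0.007,0.005,-0.197,0,0,0.02,1],
    [0.007,0.005,-0.197,0,0,0.02,1],
  ],
)

```text
time: 3.33
position: [0.5786, -0.0869, 0.0531]
eef_rot: [3.14, 0.0, 1.704]
ft_force: [-0.2, -0.9, 0.1]
gripper_width: 0.0002
```

```bash
python3 - <<'E'
from h import *
cv2.imwrite('pics/w2.png',arm.grab_frame('wrist'))
cv2.imwrite('pics/s2.png',cv2.resize(arm.grab_frame('scene')[130:280,170:400],None,fx=3.4,fy=3.4,interpolation=cv2.INTER_CUBIC))
E
```

```text
(no output)
```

View pics/w2.png

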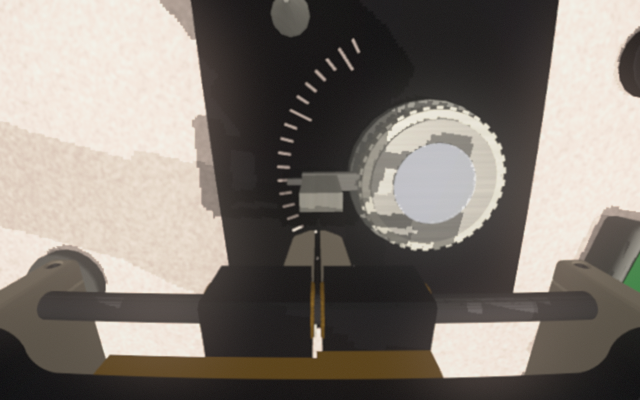

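View pics/s2.png

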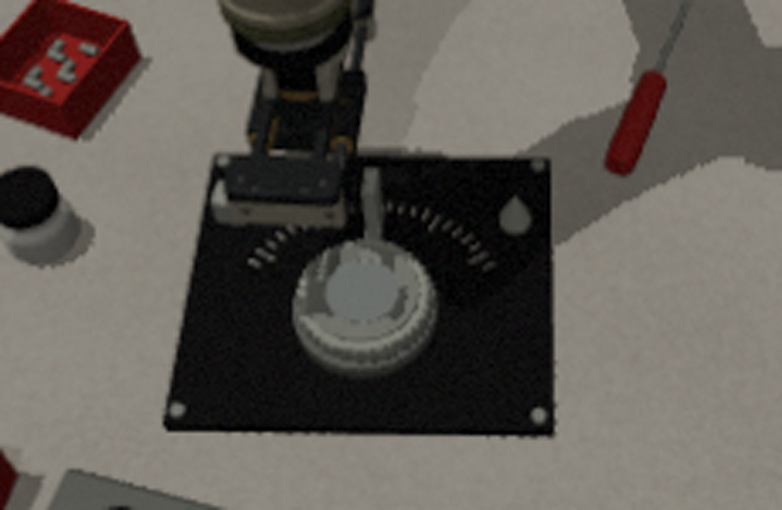

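```bash
cat > plan.py <<'E'
from h import *
AX=np.array([.6467,-.0405])
def pose(phi,off,rho=.072):
    th=np.pi+phi; u=np.array([np.cos(th),np.sin(th)]); t=np.array([np.sin(th),-np.cos(th)])
    return AX+rho*u-off*t
def where():
    s=arm.get_state(); p=s['position']; return p,s['eef_rot'][2],s
def rows(lst):
    p,y,s=where()
    for phi,off in lst:
        q=pose(phi,off); print(np.round(q-p[:2],4),round(np.pi/2+phi-y,3))
E
python3 - <<'E'
from plan import *
p,y,s=where();print(p,y,s['ft_force'])
rows([(.134,.02),(.134,.013)]+[(.134-.035*k,.0125) for k in range(1,26)])
E
```

```text
[ 0.57916597 -0.08684045  0.05397214] 1.70368106219636 [-0.62968172  0.58430337  1.04852083]
[-0.0011  0.0169] 0.001
[-0.0021  0.0238] 0.001
[-0.0029  0.0268] -0.034
[-0.0035  0.0293] -0.069
[-0.0041  0.0318] -0.104
[-0.0045  0.0343] -0.139
[-0.0049  0.0368] -0.174
[-0.0052  0.0393] -0.209
[-0.0054  0.0419] -0.244
[-0.0055  0.0444] -0.279
[-0.0055  0.047 ] -0.314
[-0.0055  0.0496] -0.349
[-0.0053  0.0521] -0.384
[-0.0051  0.0547] -0.419
[-0.0047  0.0572] -0.454
[-0.0043  0.0597] -0.489
[-0.0038  0.0622] -0.524
[-0.0032  0.0647] -0.559
[-0.0025  0.0672] -0.594
[-0.0017  0.0696] -0.629
[-0.0009  0.072 ] -0.664
[0.0001 0.0744] -0.699
[0.0011 0.0767] -0.734
[0.0022 0.0791] -0.769
[0.0034 0.0813] -0.804
[0.0046 0.0835] -0.839
[0.006  0.0857] -0.874
```

drive_tool(
  commands=[
    [-0.001,0.01,0,0,0,0,1],
    [-0.001,0.017,0,0,0,0,1],
    [-0.002,0.021,0,0,0,0,1],
    [-0.002,0.024,0,0,0,0,1],
    [-0.003,0.027,0,0,0,-0.034,1],
    [-0.0035,0.029,0,0,0,-0.07,1],
    [-0.004,0.032,0,0,0,-0.105,1],
    [-0.0045,0.034,0,0,0,-0.14,1],
    [-0.005,0.037,0,0,0,-0.175,1],
    [-0.005,0.039,0,0,0,-0.21,1],
  ],
)

```text
time: 4.27
position: [0.5728, -0.0475, 0.0516]
eef_rot: [3.142, 0.0, 1.49]
ft_force: [0.1, -1.6, 1.1]
gripper_width: 0.0005
```

```bash
python3 - <<'E'
from plan import *
p,y,s=where();print(p,y,s['ft_force'])
cv2.imwrite('pics/w3.png',arm.grab_frame('wrist'))
p,y,s=where();print(p,y,s['ft_force'])
rows([(y-np.pi/2-.035*k,.0125) for k in range(0,25)])
E
```

```text
[ 0.57278023 -0.04752701  0.05163103] 1.490123171102709 [ 0.14783111 -1.58982466  1.06288402]
[ 0.57274443 -0.04692889  0.05156688] 1.4884359233224365 [ 0.19538301 -1.27166331  0.16950459]
[ 0.0012 -0.0001] 0.0
[0.001  0.0024] -0.035
[0.0009 0.005 ] -0.07
[0.0009 0.0076] -0.105
[0.001  0.0101] -0.14
[0.0011 0.0127] -0.175
[0.0014 0.0152] -0.21
[0.0018 0.0177] -0.245
[0.0022 0.0203] -0.28
[0.0027 0.0228] -0.315
[0.0033 0.0252] -0.35
[0.004  0.0277] -0.385
[0.0048 0.0301] -0.42
[0.0057 0.0325] -0.455
[0.0067 0.0349] -0.49
[0.0077 0.0373] -0.525
[0.0088 0.0396] -0.56
[0.01   0.0418] -0.595
[0.0113 0.044 ] -0.63
[0.0126 0.0462] -0.665
[0.0141 0.0483] -0.7
[0.0156 0.0504] -0.735
[0.0172 0.0524] -0.77
[0.0188 0.0544] -0.805
[0.0205 0.0563] -0.84
```

View pics/w3.png

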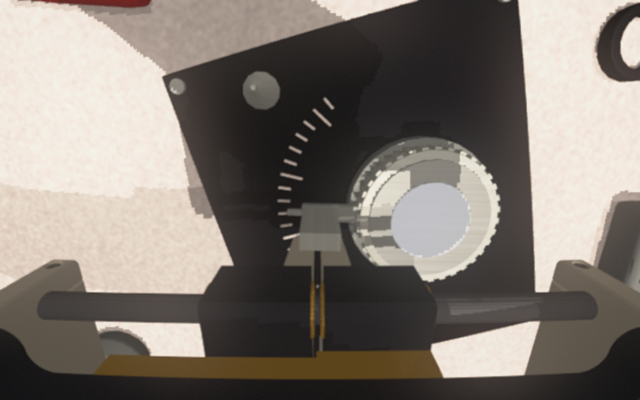

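drive_tool(
  commands=[
    [0.001,0.0025,0,0,0,-0.035,1],
    [0.001,0.005,0,0,0,-0.07,1],
    [0.001,0.0075,0,0,0,-0.105,1],
    [0.001,0.01,0,0,0,-0.14,1],
    [0.001,0.0125,0,0,0,-0.175,1],
    [0.0015,0.015,0,0,0,-0.21,1],
    [0.002,0.0175,0,0,0,-0.245,1],
    [0.002,0.02,0,0,0,-0.28,1],
    [0.003,0.0225,0,0,0,-0.315,1],
    [0.0035,0.025,0,0,0,-0.35,1],
  ],
)

```text
time: 5.15
position: [0.5758, -0.0226, 0.0514]
eef_rot: [-3.141, 0.0, 1.141]
ft_force: [-0.4, -1.9, 0.5]
gripper_width: 0.0004
```

drive_tool(
  commands=[
    [0.0005,0.0025,0,0,0,-0.035,1],
    [0.0015,0.005,0,0,0,-0.07,1],
    [0.0025,0.0075,0,0,0,-0.105,1],
    [0.0035,0.01,0,0,0,-0.14,1],
    [0.0045,0.012,0,0,0,-0.175,1],
    [0.0045,0.012,0,0,0,-0.175,1],
  ],
)

```text
time: 5.65
position: [0.5805, -0.0099, 0.0514]
eef_rot: [-3.141, 0.0, 0.968]
ft_force: [-0.6, -0.3, 0.5]
gripper_width: 0.0003
```

```bash
cat > snap.py <<'E'
import sys
from plan import *
n=sys.argv[1]
p,y,s=where();print(p,y,s['ft_force'],s['time'])
c=cal('wrist'); np.savez(n+'.npz',K=c[0],d=c[1],o=c[2],A=c[3])
im=arm.grab_frame('wrist'); cv2.imwrite(f'pics/{n}.png',im)
cv2.imwrite(f'pics/{n}c.png',cv2.resize(im[30:290,160:520],None,fx=2.2,fy=2.2,interpolation=cv2.INTER_CUBIC))
E
python3 snap.py w4; python3 -c "
from plan import *
p,y,s=where(); rows([(y-np.pi/2-.03*k,.0125) for k in range(0,8)])"
```

```text
[ 0.58050609 -0.00994023  0.05136712] 0.9675538681078142 [-0.56484897 -0.28183609  0.52834802] 5.65
[-0.0004  0.0001] 0.0
[0.0006 0.0021] -0.03
[0.0016 0.004 ] -0.06
[0.0026 0.0059] -0.09
[0.0037 0.0078] -0.12
[0.0049 0.0097] -0.15
[0.0061 0.0115] -0.18
[0.0074 0.0133] -0.21
```

View pics/w4c.png

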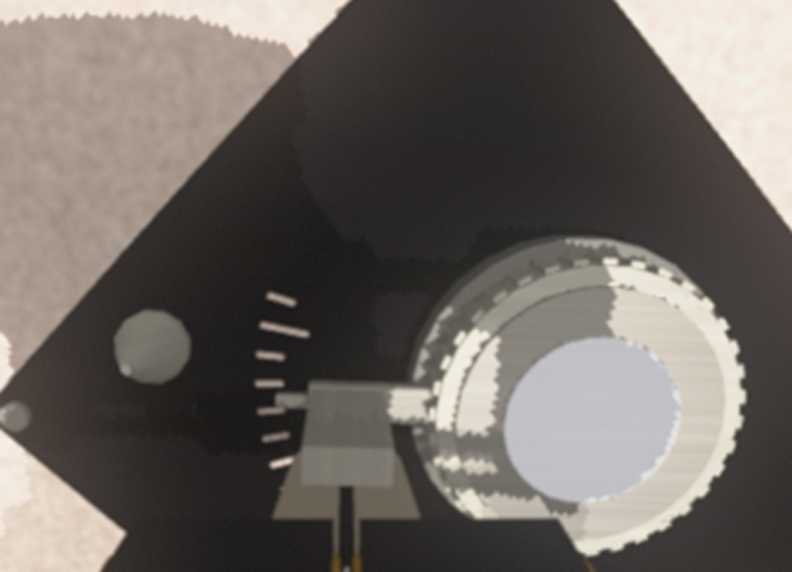

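```bash
cat > m4.py <<'E'
from plan import *
def meas(n,pts):
    w=np.load(n+'.npz'); c=(w['K'],w['d'],w['o'],w['A'])
    W=lambda x,y:(160+(x+.5)/2.2-.5,30+(y+.5)/2.2-.5)
    P={k:at('wrist',W(*a),z,c) for k,(a,z) in pts.items()}
    for k,v in P.items(): print(k,np.round(v,4))
    for an,ax in (('AX',AX),('ring',P['ring'][:2])):
        for k in P:
            if k!='ring':
                r=P[k][:2]-ax; print(an,k,'r',round(np.linalg.norm(r),4),'phi',round((np.arctan2(r[1],r[0])%(2*np.pi))-np.pi,4))
    return P,c
if __name__=='__main__':
    meas('w4',{'ring':((592,419),.044),'cone':((152,346),.012),'tab':((348,467),.079),'ptr':((278,401),.0325)})
E
python3 m4.py
```

```text
ring [ 0.6475 -0.0398  0.044 ]
cone [0.542  0.0499 0.012 ]
tab [0.589 0.002 0.079]
ptr [0.5714 0.0146 0.0325]
AX cone r 0.1383 phi -0.7119
AX tab r 0.0716 phi -0.6345
AX ptr r 0.0933 phi -0.6316
ring cone r 0.1385 phi -0.7044
ring tab r 0.0719 phi -0.6202
ring ptr r 0.0936 phi -0.6206
```

drive_tool(
  commands=[
    [0.0007,0.0015,0,0,0,-0.02,1],
    [0.0014,0.003,0,0,0,-0.04,1],
    [0.002,0.0042,0,0,0,-0.065,1],
    [0.002,0.0042,0,0,0,-0.065,1],
    [0.002,0.0042,0,0,0,-0.065,1],
  ],
)

```text
time: 6.12
position: [0.5829, -0.0062, 0.0516]
eef_rot: [-3.142, 0.0, 0.904]
ft_force: [-0.3, -0.8, 1.1]
gripper_width: 0.0005
```

```bash
python3 snap.py w5
```

```text
[ 0.58289991 -0.0062129   0.05157647] 0.9041195411215466 [-0.29115065 -0.78826452  1.12001082] 6.1167
```

View pics/w5c.png

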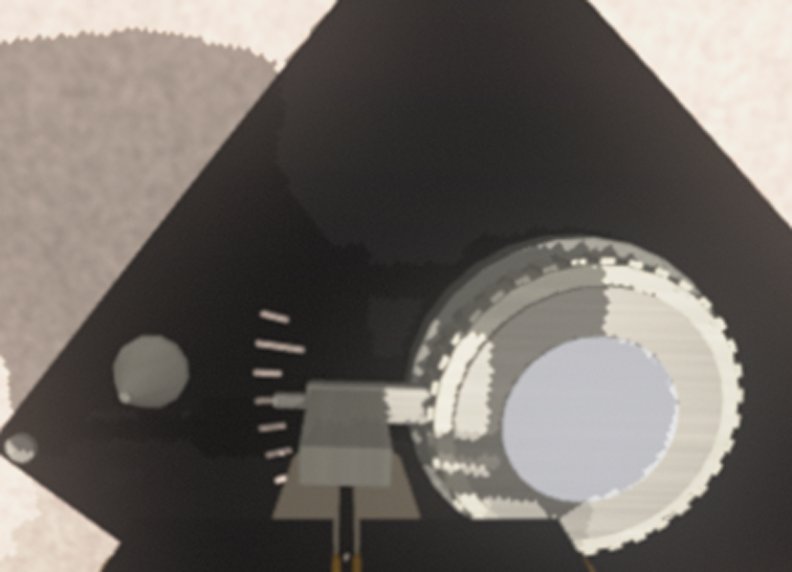

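```bash
cat > fit.py <<'E'
import sys
from plan import *
from scipy.optimize import minimize, least_squares
def load(n):
    w=np.load(n+'.npz'); return (w['K'],w['d'],w['o'],w['A']), cv2.imread(f'pics/{n}.png')
def cone_hull(c,x,y):
    a=np.linspace(0,2*np.pi,90); P=np.c_[x+.012*np.cos(a),y+.012*np.sin(a),0*a+.012]
    P=np.vstack([P,[x,y,.042]]); return cv2.convexHull(proj('wrist',P,c).astype(np.float32))[:,0]
def fitcone(n,guess=(.542,.050)):
    c,im=load(n); g=cv2.cvtColor(im,cv2.COLOR_BGR2GRAY).astype(np.float32)
    S=8
    h0=cone_hull(c,*guess); x0,y0=np.floor(h0.min(0)-6).astype(int); x1,y1=np.ceil(h0.max(0)+6).astype(int)
    sub=g[y0:y1,x0:x1]; 
    def cost(p):
        h=cone_hull(c,*p); m=np.zeros(((y1-y0)*S,(x1-x0)*S),np.float32)
        cv2.fillConvexPoly(m,np.round((h-[x0,y0]+.5)*S).astype(np.int32),1)
        m=cv2.resize(m,(x1-x0,y1-y0),interpolation=cv2.INTER_AREA)
        A=np.c_[m.ravel(),np.ones(m.size)]
        r=A@np.linalg.lstsq(A,sub.ravel(),rcond=None)[0]-sub.ravel()
        return np.mean(r**2)
    b=minimize(cost,guess,method='Nelder-Mead',options=dict(initial_simplex=[guess,(guess[0]+.003,guess[1]),(guess[0],guess[1]+.003)],xatol=1e-5,fatol=1e-4))
    return b.x,b.fun
if __name__=='__main__':
    n=sys.argv[1]; x,f=fitcone(n); r=x-AX
    print('cone',np.round(x,4),f,'r',np.linalg.norm(r),'phi',np.arctan2(r[1],r[0])-np.pi)
    c,im=load(n)
    h=cone_hull(c,*x)
    big=cv2.resize(im[30:290,160:520],None,fx=2.2,fy=2.2,interpolation=cv2.INTER_CUBIC)
    B=lambda q:((np.asarray(q)-[160,30]+.5)*2.2-.5)
    cv2.polylines(big,[np.round(B(h)).astype(int)],True,(0,255,0),1)
    # overlay lever model
    phi=float(sys.argv[2]); ax=np.array([float(sys.argv[3]),float(sys.argv[4])]) if len(sys.argv)>3 else AX
    th=np.pi+phi;u=np.array([np.cos(th),np.sin(th)]);v=np.array([-u[1],u[0]])
    def poly(L,z,col):
        P=np.array([[*(ax+a*u+b*v),z] for a,b in L]); cv2.polylines(big,[np.round(B(proj('wrist',P,c))).astype(int)],len(L)>2,col,1)
    poly([(.061,-.005),(.083,-.005),(.083,.005),(.061,.005)],.079,(0,0,255))
    poly([(.052,-.006),(.084,-.006),(.084,.006),(.052,.006)],.035,(255,255,0))
    poly([(.084,0),(.16,0)],.0325,(0,255,255))
    poly([(.084,0),(.16,0)],.012,(255,0,255))
    poly([(.046*np.cos(t),.046*np.sin(t)) for t in np.linspace(0,6.28,60)],.044,(0,255,0))
    cv2.imwrite(f'pics/{n}o.png',big)
E
python3 fit.py w1 0.134; python3 fit.py w4 -0.63;python3 fit.py w5 -0.69
```

```text
cone [0.5431 0.0509] 40.14701038750379 r 0.13815205632084746 phi -0.7230378935261323
cone [0.5418 0.0501] 121.58254298945546 r 0.13860641047202982 phi -0.7126494745834342
cone [0.5417 0.05  ] 125.39686246140307 r 0.1386047973102643 phi -0.7117595033358914
```

View pics/w5o.png

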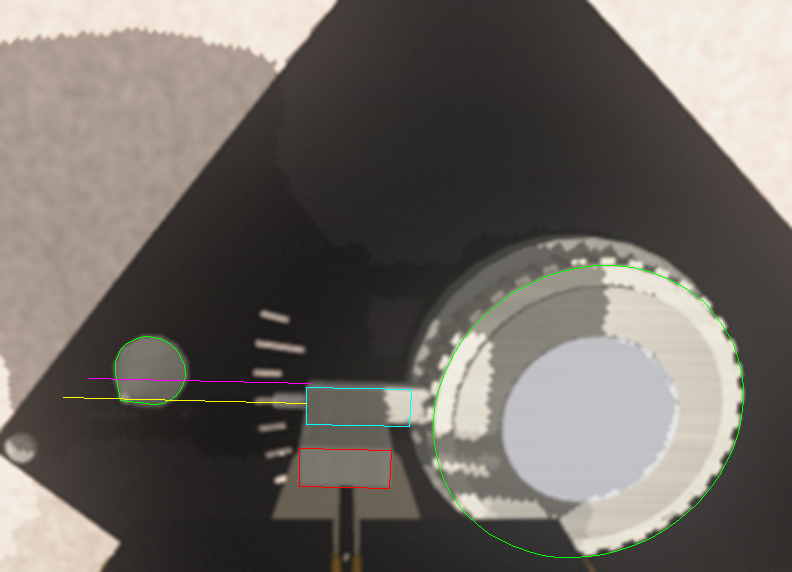

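```bash
python3 - <<'E'
import cv2
im=cv2.imread('pics/w5.png')
cv2.imwrite('pics/w5z.png',cv2.resize(im[165:265,205:365],None,fx=5,fy=5,interpolation=cv2.INTER_CUBIC))
E
```

```text
(no output)
```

View pics/w5z.png

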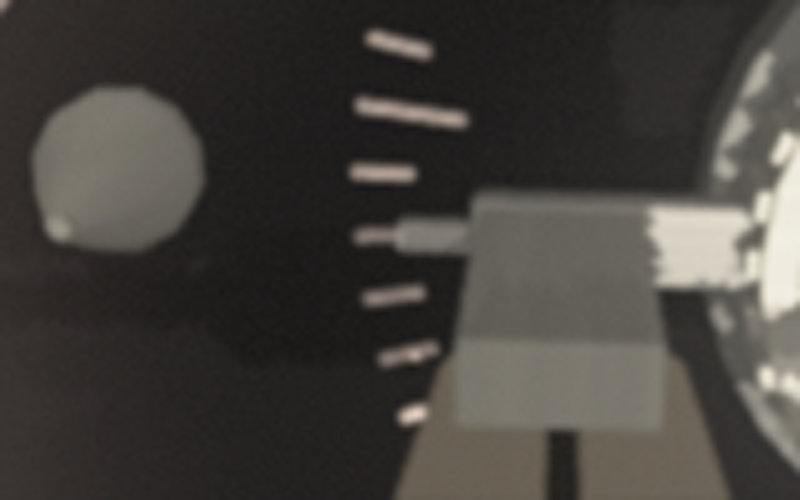

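```bash
python3 - <<'E'
from fit import *
c,im=load('w5')
Z=lambda x,y:(205+(x+.5)/5-.5,165+(y+.5)/5-.5)
q=[at('wrist',Z(*p),.079,c)[:2] for p in [(459,340),(663,340),(665,430),(457,430)]]
m=np.mean(q,0); d1=q[0]-q[1]; d2=q[3]-q[2]
print('tab sizes',[np.linalg.norm(a-b) for a,b in zip(q,q[1:]+q[:1])],'edge phi',[np.arctan2(d[1],d[0])-np.pi for d in (d1,d2)])
# glass window
hsv=im.astype(int); mask=((hsv[...,0]-hsv[...,2]>8)&(hsv[...,0]>150)).astype(np.uint8)
cnt=max(cv2.findContours(mask,0,1)[0],key=cv2.contourArea); h=cv2.convexHull(cnt)[:,0]
e=cv2.fitEllipse(h.astype(np.float32)); print('ellipse',e)
P=np.array([at('wrist',p,.044,c)[:2] for p in h]); A=np.c_[2*P,np.ones(len(P))]; s=np.linalg.lstsq(A,(P**2).sum(1),rcond=None)[0]
print('window circle centre',s[:2],'R',np.sqrt(s[2]+s[:2]@s[:2]))
pt=at('wrist',Z(399,236),.0325,c)[:2]
cone=fitcone('w5')[0]
for ax in (AX,s[:2]):
  print(ax,[ (round(np.linalg.norm(v-ax),4),round((np.arctan2(*(v-ax)[::-1])%(2*np.pi))-np.pi,4)) for v in (m,pt,cone)])
E
```

```text
tab sizes [np.float64(0.02132253094066376), np.float64(0.010410457202213567), np.float64(0.022187043176615687), np.float64(0.010412295814853477)] edge phi [np.float64(-0.6670072754473919), np.float64(-0.6669464303415751)]Traceback (most recent call last):
  File "<stdin>", line 9, in <module>
ValueError: max() iterable argument is empty
```

```bash
python3 - <<'E'
from fit import *
c,im=load('w5')
print(im[222,430],im[200,440],im[240,470])
cv2.imwrite('pics/w5r.png',cv2.resize(im[130:285,340:505],None,fx=4.8,fy=3.8*0+4.8,interpolation=cv2.INTER_CUBIC)[:600*2])
E
```

```text
[198 194 194] [198 194 194] [189 201 209]
```

```bash
python3 - <<'E'
import cv2
a=cv2.imread('pics/w5.png')[130:285,340:505]
cv2.imwrite('pics/w5r.png',cv2.resize(a,None,fx=3.8,fy=3.8,interpolation=cv2.INTER_CUBIC))
E
```

```text
(no output)
```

View pics/w5r.png

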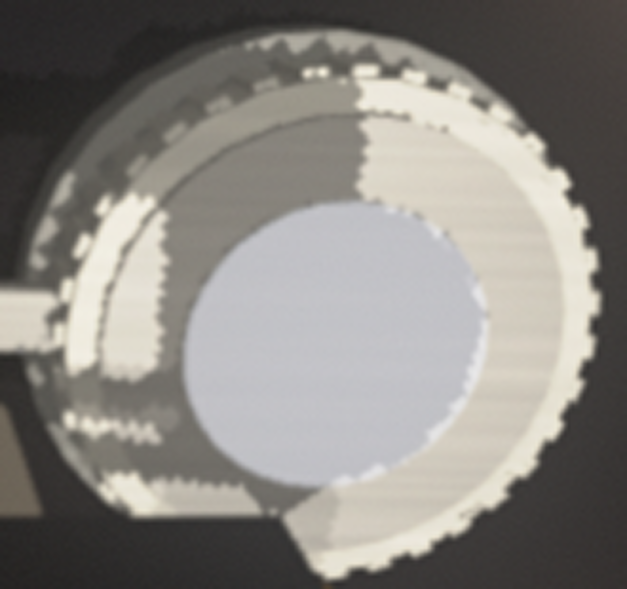

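```bash
python3 - <<'E'
from fit import *
c,im=load('w5')
Rr=lambda x,y:(340+(x+.5)/3.8-.5,130+(y+.5)/3.8-.5)
def circ(pts,z):
    P=np.array([at('wrist',Rr(*p),z,c)[:2] for p in pts]); A=np.c_[2*P,np.ones(len(P))]; s=np.linalg.lstsq(A,(P**2).sum(1),rcond=None)[0]
    R_=np.sqrt(s[2]+s[:2]@s[:2]); res=np.linalg.norm(P-s[:2],axis=1)-R_
    return s[:2],R_,np.round(res*1e3,1)
groove=[(360,115),(300,122),(240,148),(190,190),(120,258),(103,310),(100,350),(450,130),(520,185),(558,260),(565,310),(553,370),(520,435)]
print('groove',circ(groove,.044))
outer=[(598,305),(570,180),(590,250),(580,380),(545,450),(480,515),(400,560),(330,577),(500,110),(370,68),(62,350),(70,280),(100,205)]
print('outer',circ(outer,.044))
g=im.astype(int); m=((g[...,0]-g[...,2]>=2)&(g[...,0]>170)).astype(np.uint8); m[:,:380]=0; m[:170]=0;m[275:]=0;m[:,480:]=0
n,l,st,ce=cv2.connectedComponentsWithStats(m); i=1+st[1:,4].argmax(); print(st[i],ce[i])
h=cv2.convexHull(max(cv2.findContours((l==i).astype(np.uint8),0,1)[0],key=cv2.contourArea))[:,0]
for z in (.044,.042,.040):
    P=np.array([at('wrist',p,z,c)[:2] for p in h]); A=np.c_[2*P,np.ones(len(P))]; s=np.linalg.lstsq(A,(P**2).sum(1),rcond=None)[0]
    print('glass',z,s[:2],np.sqrt(s[2]+s[:2]@s[:2]))
Z=lambda x,y:(205+(x+.5)/5-.5,165+(y+.5)/5-.5)
q=[at('wrist',Z(*p),.079,c)[:2] for p in [(459,340),(663,340),(665,430),(457,430)]]; m=np.mean(q,0)
pt=at('wrist',Z(399,236),.0325,c)[:2]
le=[at('wrist',Z(*p),.035,c)[:2] for p in [(478,208),(735,206)]]
print('lever far top edge dir', np.arctan2(*(le[0]-le[1])[::-1])-np.pi)
cone=fitcone('w5')[0]
print('tab',m,'ptr',pt,'cone',cone)
for ax in (AX,circ(groove,.044)[0],circ(outer,.044)[0]):
  print(ax,[ (round(np.linalg.norm(v-ax),4),round((np.arctan2(*(v-ax)[::-1])%(2*np.pi))-np.pi,4)) for v in (m,pt,cone)])
E
```

```text
groove (array([ 0.64685303, -0.04021214]), np.float64(0.039736332666887184), array([ 0. ,  0. , -0.5, -1.6,  0.8,  0.5,  0.1,  0.6,  0.2,  0.1,  0.3,
       -0.2, -0.5]))
outer (array([ 0.64689266, -0.03888934]), np.float64(0.046218503776990466), array([ 0.1,  0.5, -0.5, -0.4,  0. , -0.1,  0.2,  0.3, -0. ,  0. , -0.6,
       -0.2,  0.6]))
[ 389  183   78   75 4460] [427.10560538 219.93901345]
glass 0.044 [ 0.64668394 -0.04054921] 0.02545961911462881
glass 0.042 [ 0.64684948 -0.04166878] 0.02575271518283319
glass 0.04 [ 0.64701501 -0.04278836] 0.02604581125105484
lever far top edge dir -0.6589751392540997
tab [0.59172055 0.00555312] ptr [0.57455606 0.01960713] cone [0.54174653 0.05003209]
[ 0.6467 -0.0405] [(np.float64(0.0717), np.float64(-0.6973)), (np.float64(0.0939), np.float64(-0.6946)), (np.float64(0.1386), np.float64(-0.7118))]
[ 0.64685303 -0.04021214] [(np.float64(0.0717), np.float64(-0.6928)), (np.float64(0.0938), np.float64(-0.6912)), (np.float64(0.1385), np.float64(-0.7095))]
[ 0.64689266 -0.03888934] [(np.float64(0.0708), np.float64(-0.6781)), (np.float64(0.093), np.float64(-0.68)), (np.float64(0.1377), np.float64(-0.702))]
```

drive_tool(
  commands=[
    [0.0003,0.0004,0,0,0,-0.007,1],
    [0.0006,0.0008,0,0,0,-0.014,1],
    [0.0006,0.0008,0,0,0,-0.014,1],
    [0.0006,0.0008,0,0,0,-0.014,1],
    [-0.008,-0.009,0,0,0,-0.014,1],
    [-0.02,-0.024,0,0,0,-0.014,1],
    [-0.02,-0.024,0,0,0,-0.014,1],
    [-0.036,-0.051,0.03,0,0,-0.014,1],
    [-0.036,-0.051,0.058,0,0,-0.014,1],
    [-0.036,-0.051,0.058,0,0,-0.014,1],
  ],
)

```text
time: 7.0
position: [0.5477, -0.0602, 0.1136]
eef_rot: [3.137, -0.003, 0.886]
ft_force: [1.1, -0.1, 0.2]
gripper_width: 0.0005
```

```bash
sleep 0; python3 snap.py w6; python3 fit.py w6 -0.715
```

```text
[ 0.54767851 -0.06023003  0.11357444] 0.8858528082025929 [ 1.08123668 -0.09981033  0.18298794] 7.0
cone [0.5428 0.0509] 80.46799149945312 r 0.13844672081544185 phi -0.7214791185615113
```

View pics/w6o.png

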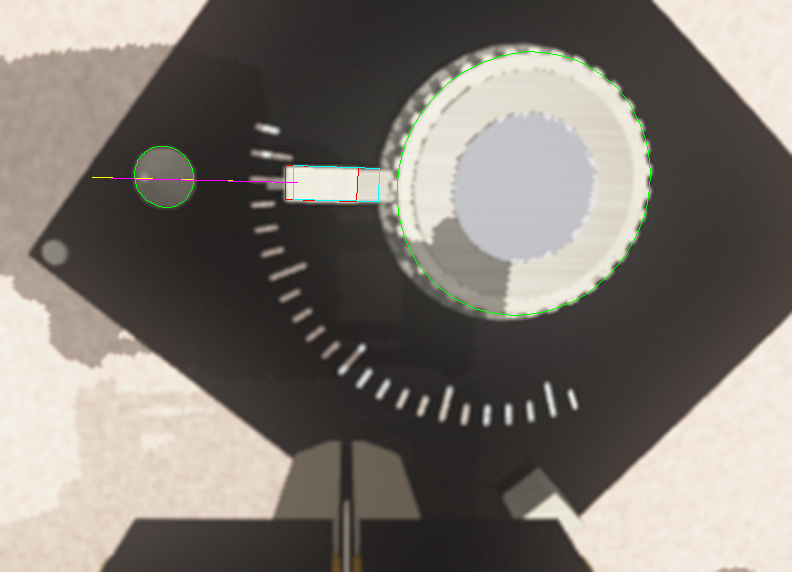

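drive_tool(
  commands=[
    [0,0,0,0,0,0,1],
    [0,0,0,0,0,0,1],
  ],
)

```text
time: 7.22
position: [0.5467, -0.0568, 0.109]
eef_rot: [-3.141, -0.0, 0.891]
ft_force: [0.0, -0.3, -0.3]
gripper_width: 0.0002
```

```bash
python3 snap.py w7; python3 fit.py w7 -0.715; python3 - <<'E'
import cv2
im=cv2.imread('pics/w7.png')
cv2.imwrite('pics/w7z.png',cv2.resize(im[85:140,215:350],None,fx=5.9,fy=5.9,interpolation=cv2.INTER_CUBIC))
cv2.imwrite('pics/w7r.png',cv2.resize(im[45:180,325:465],None,fx=4.4,fy=4.4,interpolation=cv2.INTER_CUBIC))
E
```

```text
[ 0.54670778 -0.05679807  0.10899557] 0.8907059267900697 [ 0.01357738 -0.2911535  -0.27383801] 7.2167
cone [0.5427 0.0507] 78.77667030697113 r 0.1382981170669029 phi -0.719840570969517
```

View pics/w7z.png

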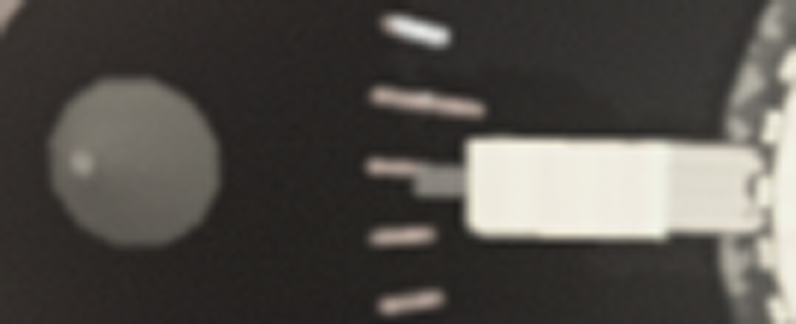

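View pics/w7r.png

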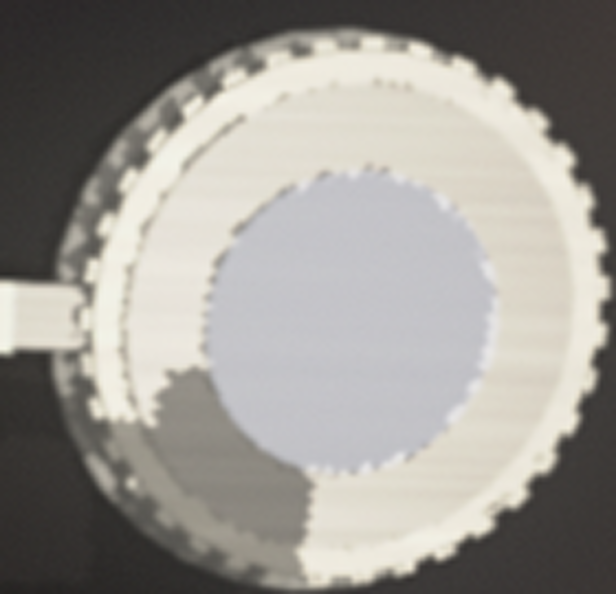

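View pics/w7o.png

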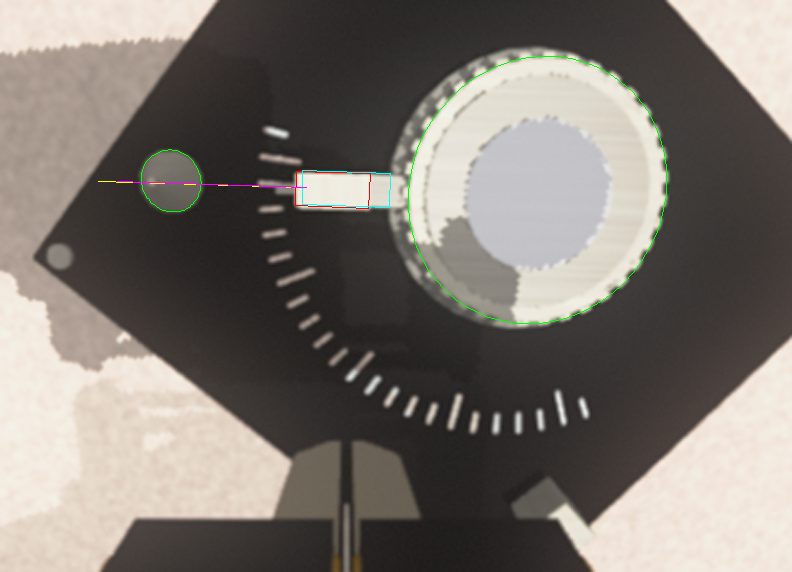

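```bash
python3 - <<'E'
from fit import *
c,im=load('w7')
Z=lambda x,y:(215+(x+.5)/5.9-.5,85+(y+.5)/5.9-.5)
Rr=lambda x,y:(325+(x+.5)/4.4-.5,45+(y+.5)/4.4-.5)
def circ(P):
    A=np.c_[2*P,np.ones(len(P))]; s=np.linalg.lstsq(A,(P**2).sum(1),rcond=None)[0]
    return s[:2],np.sqrt(s[2]+s[:2]@s[:2])
g=im.astype(int); m=((g[...,0]-g[...,2]>=1)&(g[...,0]>170)).astype(np.uint8); m[:,:340]=0; m[:70]=0;m[165:]=0;m[:,450:]=0
n,l,st,ce=cv2.connectedComponentsWithStats(m); i=1+st[1:,4].argmax(); print(st[i],ce[i])
h=cv2.convexHull(max(cv2.findContours((l==i).astype(np.uint8),0,1)[0],key=cv2.contourArea))[:,0]
axs={}
for z in (.044,.042): axs[z]=circ(np.array([at('wrist',p,z,c)[:2] for p in h])); 
outer=[(606,290),(598,220),(570,150),(515,90),(440,50),(600,370),(570,440),(520,495),(460,540),(380,572),(300,582),(85,290),(100,410),(100,220),(140,145),(280,60),(350,42),(210,90)]
axs['outer']=circ(np.array([at('wrist',Rr(*p),.044,c)[:2] for p in outer]))
axs['AX']=(AX,0)
q=[at('wrist',Z(*p),.079,c)[:2] for p in [(466,142),(668,143),(668,240),(466,237)]]; tb=np.mean(q,0)
d1=q[0]-q[1]; d2=q[3]-q[2]; print('edges',[np.arctan2(d[1],d[0])-np.pi for d in (d1,d2)],[np.linalg.norm(a-b) for a,b in zip(q,q[1:]+q[:1])])
le=[np.mean([at('wrist',Z(x,y),.035,c)[:2] for y in ys],0) for x,ys in ((690,(147,233)),(745,(149,233)))]
pt=at('wrist',Z(414,181),.0325,c)[:2]; ap=at('wrist',Z(82,161),.042,c)[:2]; cone=fitcone('w7')[0]
print('tab',tb,'ptr',pt,'cone',cone,'apex',ap)
ph=lambda v:round((np.arctan2(v[1],v[0])%(2*np.pi))-np.pi,4)
for k,(ax,r) in axs.items(): print(k,np.round(ax,4),round(r,4),'tab',ph(tb-ax),'ptr',ph(pt-ax),'lev',[ph(x-ax) for x in le],'cone',ph(cone-ax),'apex',ph(ap-ax),'r',np.linalg.norm(tb-ax))
print('tab->cone',ph(cone-tb),'ptr->cone',ph(cone-pt))
E
```

```text
[ 372   84   65   68 3419] [404.03626791 117.7496344 ]
edges [np.float64(-0.6860059740916795), np.float64(-0.695553966155857)] [np.float64(0.022388926214229107), np.float64(0.010484693356589966), np.float64(0.022715779899280992), np.float64(0.010267949411724065)]
tab [0.59189629 0.00618261] ptr [0.57513226 0.02068749] cone [0.54271215 0.05067508] apex [0.54351505 0.0499436 ]
0.044 [ 0.6469 -0.0404] 0.0254 tab -0.7023 ptr -0.7049 lev [np.float64(-0.6994), np.float64(-0.6998)] cone -0.7182 apex -0.718 r 0.07206958105378096
0.042 [ 0.6473 -0.0408] 0.0256 tab -0.7027 ptr -0.7051 lev [np.float64(-0.6998), np.float64(-0.7003)] cone -0.7183 apex -0.7181 r 0.07265519080869626
outer [ 0.6466 -0.0396] 0.0465 tab -0.6969 ptr -0.7008 lev [np.float64(-0.6924), np.float64(-0.6917)] cone -0.7154 apex -0.7152 r 0.07133098546322607
AX [ 0.6467 -0.0405] 0 tab -0.7055 ptr -0.7074 lev [np.float64(-0.7035), np.float64(-0.7046)] cone -0.7198 apex -0.7197 r 0.07199105912573953
tab->cone -0.7354 ptr->cone -0.7464
```

drive_tool(
  commands=[
    [0.016,0.027,-0.03,0,0,-0.008,1],
    [0.016,0.027,-0.058,0,0,-0.016,1],
    [0.016,0.027,-0.058,0,0,-0.016,1],
    [0.026,0.039,-0.058,0,0,-0.016,1],
    [0.034,0.0485,-0.058,0,0,-0.016,1],
    [0.036,0.051,-0.058,0,0,-0.016,1],
    [0.0367,0.0519,-0.058,0,0,-0.016,1],
    [0.0373,0.0527,-0.058,0,0,-0.016,1],
    [0.0373,0.0527,-0.058,0,0,-0.016,1],
    [0.0373,0.0527,-0.058,0,0,-0.016,1],
  ],
)

```text
time: 8.1
position: [0.5839, -0.0051, 0.052]
eef_rot: [3.141, -0.0, 0.873]
ft_force: [0.3, 0.0, -0.7]
gripper_width: 0.0005
```

```bash
python3 snap.py w8
```

```text
[ 0.58393226 -0.00514297  0.0519985 ] 0.8733949358679882 [ 0.31468076  0.02666082 -0.67173592] 8.1
```

drive_tool(
  commands=[
    [-0.008,-0.009,0,0,0,0,1],
    [-0.02,-0.024,0,0,0,0,1],
    [-0.02,-0.024,0,0,0,0,1],
    [-0.036,-0.051,0.03,0,0,0,1],
    [-0.036,-0.051,0.058,0,0,0,1],
    [-0.036,-0.051,0.058,0,0,0,1],
    [-0.036,-0.051,0.058,0,0,0,1],
    [-0.036,-0.051,0.058,0,0,0,1],
  ],
)

```text
time: 8.82
position: [0.548, -0.0554, 0.1094]
eef_rot: [-3.141, -0.0, 0.874]
ft_force: [-0.4, -0.2, -0.5]
gripper_width: 0.0009
```

```bash
python3 snap.py w9; python3 fit.py w9 -0.718; python3 - <<'E'
import cv2
im=cv2.imread('pics/w9.png')
cv2.imwrite('pics/w9z.png',cv2.resize(im[85:140,215:350],None,fx=5.9,fy=5.9,interpolation=cv2.INTER_CUBIC))
E
```

```text
[ 0.54797454 -0.05540611  0.10941804] 0.8741160051421635 [-0.36460512 -0.21864633 -0.47751952] 8.8167
cone [0.5426 0.0509] 81.06145515404127 r 0.1385249124692014 phi -0.720963574140582
```

View pics/w9z.png

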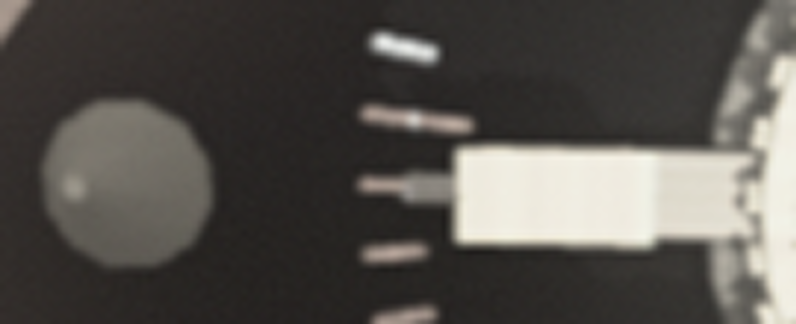

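View pics/w9o.png

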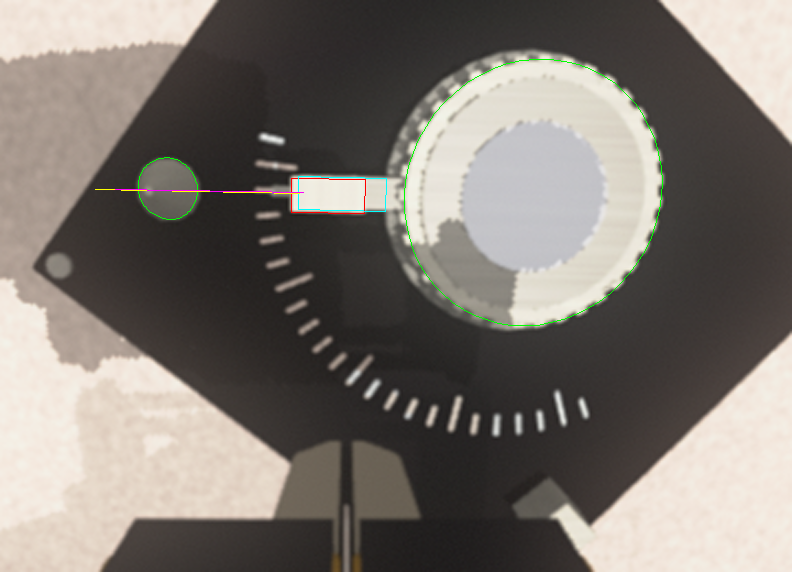

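```bash
cat > m9.py <<'E'
import sys
from fit import *
def run(n,quad,ptr,apex,box=(340,450,65,170)):
    c,im=load(n)
    Z=lambda x,y:(215+(x+.5)/5.9-.5,85+(y+.5)/5.9-.5)
    def circ(P):
        A=np.c_[2*P,np.ones(len(P))]; s=np.linalg.lstsq(A,(P**2).sum(1),rcond=None)[0]
        return s[:2],np.sqrt(s[2]+s[:2]@s[:2])
    g=im.astype(int); m=((g[...,0]-g[...,2]>=1)&(g[...,0]>170)).astype(np.uint8); m[:,:340]=0; m[:70]=0;m[165:]=0;m[:,450:]=0
    nn,l,st,ce=cv2.connectedComponentsWithStats(m); i=1+st[1:,4].argmax()
    h=cv2.convexHull(max(cv2.findContours((l==i).astype(np.uint8),0,1)[0],key=cv2.contourArea))[:,0]
    axs={'glass':circ(np.array([at('wrist',p,.044,c)[:2] for p in h])),'AX':(AX,0)}
    # outer ring: bright mask
    b=((im.min(2)>140)).astype(np.uint8)
    q=[at('wrist',Z(*p),.079,c)[:2] for p in quad]; tb=np.mean(q,0)
    d1=q[0]-q[1]; d2=q[3]-q[2]; print('edges',[np.arctan2(d[1],d[0])-np.pi for d in (d1,d2)])
    pt=at('wrist',Z(*ptr),.0325,c)[:2]; ap=at('wrist',Z(*apex),.042,c)[:2]; cone=fitcone(n)[0]
    ph=lambda v:round((np.arctan2(v[1],v[0])%(2*np.pi))-np.pi,4)
    for k,(ax,r) in axs.items(): print(k,np.round(ax,4),'tab',ph(tb-ax),'ptr',ph(pt-ax),'cone',ph(cone-ax),'apex',ph(ap-ax),'r',np.linalg.norm(tb-ax),'ptr r',np.linalg.norm(pt-ax))
    print('tab->cone',ph(cone-tb),'ptr->cone',ph(cone-pt))
run('w7',[(466,142),(668,143),(668,240),(466,237)],(414,181),(82,161))
run('w9',[(455,148),(656,152),(656,247),(455,244)],(403,187),(75,187))
E
python3 m9.py
```

```text
edges [np.float64(-0.6860059740916795), np.float64(-0.695553966155857)]
glass [ 0.6469 -0.0404] tab -0.7023 ptr -0.7049 cone -0.7182 apex -0.718 r 0.07206958105378096 ptr r 0.09423666247003222
AX [ 0.6467 -0.0405] tab -0.7055 ptr -0.7074 cone -0.7198 apex -0.7197 r 0.07199105912573953 ptr r 0.09415864792875679
tab->cone -0.7354 ptr->cone -0.7464
edges [np.float64(-0.7170964422682102), np.float64(-0.7123326480019347)]
glass [ 0.6468 -0.0404] tab -0.7209 ptr -0.7231 cone -0.7201 apex -0.7172 r 0.07198025888456656 ptr r 0.09442152984535815
AX [ 0.6467 -0.0405] tab -0.7226 ptr -0.7243 cone -0.721 apex -0.7181 r 0.0719387618196037 ptr r 0.0943802709420696
tab->cone -0.7192 ptr->cone -0.7138
```

drive_tool(
  commands=[
    [-0.01,0,0.04,0,0,0,1],
    [-0.02,0.02,0.08,0,0,0.1,1],
    [-0.128,0.305,0.11,0,0,0.8,1],
    [-0.128,0.305,0.11,0,0,0.8,1],
    [-0.128,0.305,0.11,0,0,0.8,1],
    [-0.128,0.305,0.11,0,0,0.8,1],
    [-0.128,0.305,0.11,0,0,0.8,1],
    [-0.128,0.305,0.11,0,0,0.8,1],
    [-0.128,0.305,0.11,0,0,0.8,1],
    [-0.128,0.305,0.11,0,0,0.8,1],
  ],
)

```text
time: 9.7
position: [0.4175, 0.2547, 0.2189]
eef_rot: [-3.14, -0.001, 1.681]
ft_force: [0.3, -0.5, 0.5]
gripper_width: 0.0005
```

drive_tool(
  commands=[
    [0,0.015,0,0,0,0,1],
    [0,0.015,0,0,0,0,1],
    [0,0.015,0,0,0,0,1],
    [0,0.015,0,0,0,0,1],
  ],
)

```text
time: 10.03
position: [0.4206, 0.2627, 0.2191]
eef_rot: [-3.141, 0.001, 1.672]
ft_force: [-0.5, 0.0, 0.6]
gripper_width: 0.0002
```

```bash
python3 snap.py b1; python3 -c "
from h import *
print([(d['pixel'],d['confidence']) for d in arm.look_for('read_button_top','wrist')])"
```

```text
[0.42062504 0.26270833 0.21907871] 1.6719455558576102 [-0.4527089   0.01355748  0.60304323] 10.0333
[([327.9, 123.3], 0.61), ([482.5, 34.6], 0.56)]
```

View pics/b1.png

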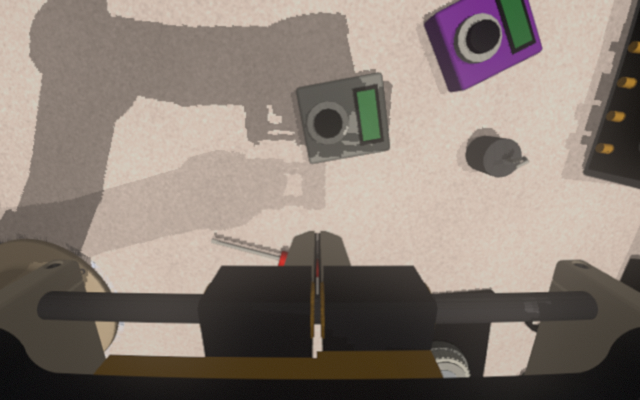

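```bash
python3 - <<'E'
from h import *
w=np.load('b1.npz'); c=(w['K'],w['d'],w['o'],w['A'])
im=cv2.imread('pics/b1.png'); cv2.imwrite('pics/b1z.png',cv2.resize(im[70:170,285:400],None,fx=5,fy=5,interpolation=cv2.INTER_CUBIC))
print(at('wrist',(327.5,122),.062,c), proj('top',[[.4233,.3299,.062]]), proj('wrist',[[.4233,.3299,.062]],c))
E
```

```text
[0.42478086 0.33379546 0.062     ] [[230.39208015 255.20266176]] [[325.76176148 125.50598207]]
```

View pics/b1z.png

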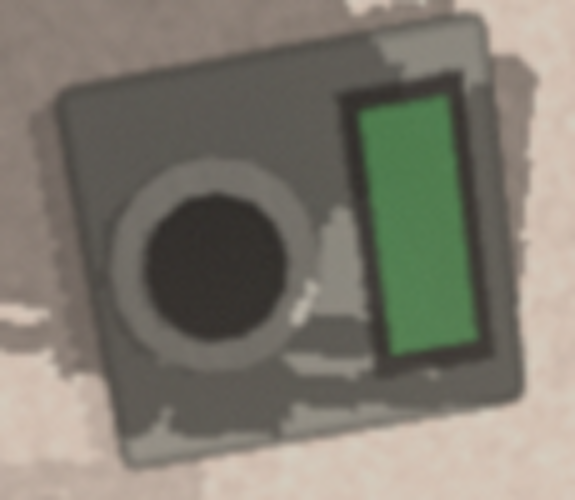

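drive_tool(
  commands=[
    [0.0045,0.069,-0.02,0,0,0,1],
    [0.0045,0.069,-0.05,0,0,0,1],
    [0.0045,0.069,-0.09,0,0,0,1],
    [0.0045,0.069,-0.12,0,0,0,1],
    [0.0045,0.069,-0.14,0,0,0,1],
    [0.0045,0.069,-0.144,0,0,0,1],
    [0.0045,0.069,-0.144,0,0,0,1],
    [0.0045,0.069,-0.144,0,0,0,1],
  ],
)

```text
time: 10.8
position: [0.4256, 0.3326, 0.0765]
eef_rot: [3.141, -0.0, 1.672]
ft_force: [-0.3, -0.6, 0.7]
gripper_width: 0.0006
```

```bash
python3 - <<'E'
from h import *
im=arm.grab_frame('wrist'); cv2.imwrite('pics/b2.png',im[40:300,180:500])
s=arm.get_state(); print(s['position'],s['ft_force'])
im=arm.grab_frame('scene'); cv2.imwrite('pics/b2s.png',cv2.resize(im[120:230,370:530],None,fx=4.5,fy=4.5,interpolation=cv2.INTER_CUBIC))
E
```

```text
[0.42575435 0.33307286 0.07699968] [-0.79344614  0.37902052  0.45577202]
```

View pics/b2.png

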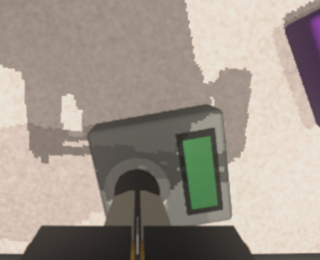

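View pics/b2s.png

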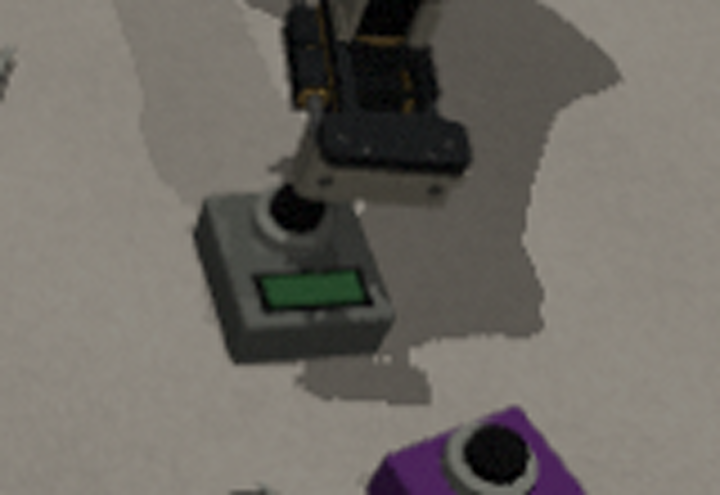

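drive_tool(
  commands=[
    [0,0,-0.008,0,0,0,1],
    [0,0,-0.013,0,0,0,1],
    [0,0,-0.016,0,0,0,1],
    [0,0,-0.018,0,0,0,1],
    [0,0,-0.018,0,0,0,1],
    [0,0,-0.018,0,0,0,1],
  ],
)

```text
time: 11.4
position: [0.4249, 0.3337, 0.0578]
eef_rot: [3.141, -0.001, 1.674]
ft_force: [-0.2, 1.7, 3.6]
gripper_width: 0.0004
```

drive_tool(
  commands=[
    [0,0,-0.001,0,0,0,1],
    [0,0,-0.002,0,0,0,1],
    [0,0,-0.003,0,0,0,1],
    [0,0,-0.003,0,0,0,1],
    [0,0,-0.003,0,0,0,1],
  ],
)

```text
time: 11.82
position: [0.4249, 0.3337, 0.056]
eef_rot: [3.141, -0.002, 1.674]
ft_force: [-2.5, -0.4, 23.7]
gripper_width: 0.0003
```

drive_tool(
  commands=[
    [0,0,0.006,0,0,0,1],
    [0,0,0.015,0,0,0,1],
    [0,0,0.03,0,0,0,1],
    [0,-0.02,0.07,0,0,0,1],
    [0,-0.05,0.11,0,0,0,1],
    [0,-0.07,0.15,0,0,0,1],
    [0,-0.07,0.165,0,0,0,1],
    [0,-0.07,0.165,0,0,0,1],
  ],
)

```text
time: 12.48
position: [0.4263, 0.2614, 0.2243]
eef_rot: [3.137, -0.003, 1.67]
ft_force: [1.7, 0.5, -0.3]
gripper_width: 0.0006
```

```bash
python3 snap.py b3; python3 - <<'E'
from h import *
im=arm.grab_frame('top'); cv2.imwrite('pics/t3.png',im)
cv2.imwrite('pics/t3c.png',cv2.resize(im[120:300,170:480],None,fx=2.5,fy=2.5,interpolation=cv2.INTER_CUBIC))
im=arm.grab_frame('scene'); cv2.imwrite('pics/s3.png',im)
E
```

```text
[0.42634358 0.26140801 0.22429986] 1.6701286266246322 [ 1.70118058  0.51769221 -0.34665709] 12.4833
```

View pics/t3c.png

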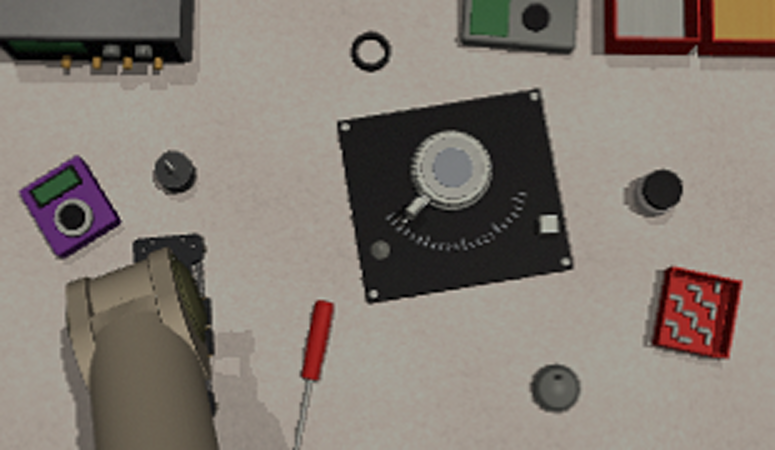

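View pics/b3.png

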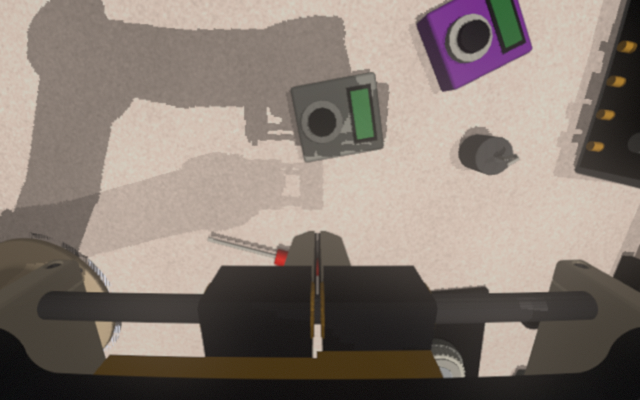

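View pics/s3.png

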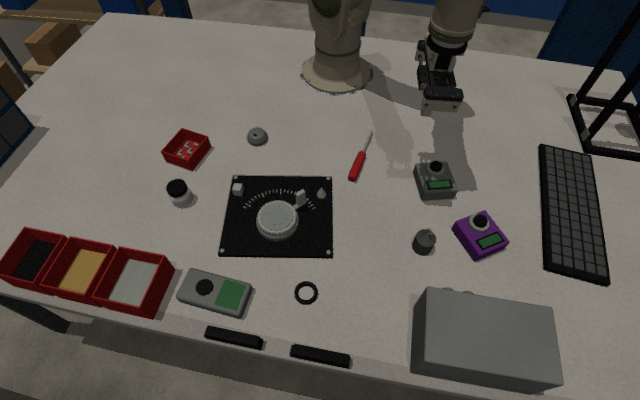

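The lever points at the cone at (381,249) in the top crop. The markers and bystanders sit where they were, the button looks up again and the arm is clear. Now I'll let the arm settle and hand in.

drive_tool(
  commands=[
    [0,0,0,0,0,0,1],
    [0,0,0,0,0,0,1],
    [0,0,0,0,0,0,1],
    [0,0,0,0,0,0,1],
  ],
)

```text
time: 12.97
position: [0.4243, 0.2632, 0.2187]
eef_rot: [-3.14, 0.001, 1.674]
ft_force: [-1.2, -0.1, -0.2]
gripper_width: 0.0006
```

```bash
python3 -c "
from bench import arm
print(arm.get_state()['ft_force']); print(arm.close_job())"
```

```text
[-1.18549893 -0.09654022 -0.20102465]
the job is handed in; nothing more can be done
None
```

I pushed the tab round with the closed fingers until the lever pointed at the cone. I then pressed the grey console's button all the way down, released it, and handed the job in at about 13 s.

- **Lever:** in the last close picture, taken before the button press, the lever lay at about −0.722 rad and the cone at about −0.719 rad (world angle). That is within about 0.005 rad, or roughly 0.5 mm at the cone. An earlier low-angle picture disagreed: tab edges and tab position differed by about 0.03 rad. I therefore relied on the picture from nearly overhead. After the press I only checked by eye in the top picture, and the lever still pointed at the cone.
- **Button:** the fingertip stopped at 56 mm, which is the full 6 mm of travel, with about 24 N on the wrist. I judged that it came back up only from the pictures.
- **Everything else:** the cone, the block and the loose things look unmoved in the last top and scene pictures, and the arm ended clear of everything.

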